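# Put the lids back on the tea things

### The arm

A 6-joint arm with a two-finger parallel gripper is mounted at the origin on a cart in front of the work surface, level with it; the furniture and walls round the work are solid. World frame = base frame: x ahead of the robot, y to its left, z up, the work surface at z = 0. Lengths are in m, angles in rad, forces in N, time in s.
With the tool pointing down it reaches from about 0.3 to 0.875 m from the base axis. Payload 6.4 kg.
Tool frame: the origin (TCP) lies on the centre line of the jaws, within the pads' length; the fingertips stand 22 mm ahead of it and the grasp point (between the pads) lies 3 mm ahead of it; z points along the fingers, y is the line along which they close (so a half turn about z gives the same grasp; the last joint's range is limited). The gripper opens to 85 mm and grips with 20 to 120 N. Pads are 22 mm wide; open, the fingers measure 114 mm over their backs; the gripper's body (76 mm by 85 mm) begins 54 mm behind the grasp point. The pads swing forward as they close: fully open they stand 13 mm farther back than shut.
Start: joints at [1.087, 0.181, 1.607, -0, 1.354, -0.206], TCP at [0.158, 0.553, 0.253] pointing down, gripper open.
Joint ranges: [-2.99, 2.99], [-0.89, 2.07], [0.3, 2.58], [-1.14, 4.28], [0, 2.63], [-3.12, 3.12]. Speed limits (rad/s): [2.57, 2.57, 3.01, 3.14, 3.14, 3.14].

### API

Orientations are given as a unit quaternion [w, x, y, z].
In Python, from bench import ctrl gives the robot as it stands. The module is installed in compiled form; this text tells all that it offers.
- The arm moves only by the tool servo_tool, never from a script. Its argument "commands" is a list of rows, each a list of 3 entries, a list of its own where there are three numbers: the shift along the tool's x, y, z in mm, then the turn about the tool's z in rad, then the finger opening in mm, from 0 to 85.4. In form: [[[dx, dy, dz], turn, jaw], ...]. A call has 1 to 20 rows; each row shifts and turns the commanded pose from where the row before left it, along the tool's axes as they then stand; what a row does not reach is not made up. A row lasts 1/8 s, in which the tool goes at most 62.5 mm and 10.7 degrees, less where a joint would pass 70% of its speed; a pose out of reach is approached as far as the arm can. A call with a gripper value outside its range is refused whole. The fingers move at their own pace and stop on an object; the grip force is fixed at half the most. Time passes only in rows, so rows that do not move let the fingers close. It gives the time, the measured TCP pose, the force, the opening and the grip force at its end, in the units of the state.
- ctrl.get_obs(): the state, without advancing time (a new reading comes with each control period).
- ctrl.camera(name): name is "side" or "top" or "wrist"; returns a dict with "color" (420x560x3 uint8, red, green, blue), "z_map" (420x560 float32, m along the optical axis (not along the pixel's ray), 0 where there is no reading), "fx", "fy", "cx", "cy" (pixels), "R" (3x3) and "t" (3): a world point X has camera coordinates R X + t. Camera axes: x right, y down, z forward; pixel columns grow to the right and rows downward; lengths in m; the calibration is good to about 2 mm. A picture is of the moment at which its call begins.
- ctrl.hand_in(): hands the job in; it is judged then, once.
The state is a dict: "time_s": time; "q": joint angles; "dq": joint speeds; "joint_efforts": joint torques, N m; "eef_pos": TCP position; "eef_rot": TCP orientation; "wrist_force": force on the tool from outside, world axes, zero at the start; "torque": the same for the moment, N m; "opening": opening from 0.0 (shut) to 1.0 (fully open); "grasp_force": force on a finger pad.
Only numpy, scipy, OpenCV 4.12 (cv2) and the standard library are available. Lean on these libraries where they do the work, as an engineer would, in place of code of your own. Each camera call takes 0.05 s, during which the arm holds its last target. There are 200 camera calls.

### The job

Tea is over: close the teapot, the tea caddy, the sugar bowl and the butter dish, each with its own lid, so that every lid drops into the mouth it fits and lies flat on the rim. Set the lids down gently, do not drop them on, leave the pots standing where they are, and do not disturb the mug and the glass that stand behind them.

Things in the scene. Friction and masses are not known exactly. Their poses are not given: they have to be found in the camera images.
- teapot: Dark blue glazed round teapot, open at the top, 110 mm across the belly, round mouth 74 mm across inside (rim 82 mm outside) at 88 mm height. Loose, about 0.75 kg. Origin: centre of its underside, straight below the middle of the mouth; z up, +y towards the spout, -y towards the loop handle (each reaches about 97 mm from the axis and stays below the rim).
- caddy: Slim white ceramic tea caddy, a plain open cylinder 68 mm across and 85 mm high, mouth 59 mm across inside, with paper tea sachets standing in it. Loose, about 0.55 kg. Origin: centre of its underside; z up through the middle of the mouth.
- sugar_bowl: Wide white ceramic sugar bowl, open, 111 mm across and 68 mm high, round mouth 99 mm across inside, with sugar cubes at the bottom. Loose, about 0.6 kg. Origin: centre of its underside; z up through the middle of the mouth.
- butter_dish: Oblong white ceramic butter dish, open, 96 mm (x) by 142 mm (y) and 60 mm high, walls 6 mm, mouth 84 by 130 mm inside, a yellow block of butter (36 mm high over the worktop) in it. Loose, about 0.8 kg. Origin: centre of its underside; z up, y along its length.
- teapot_lid: Teapot's lid: dark blue, slightly domed. Flange 86 mm across, top 17 mm up, over a round plug 66 mm across, 9 mm deep, that drops into the 74 mm mouth of the teapot; seated, its origin is 79 mm above the teapot's. Grip the knob in the middle: 24 mm across from 24 to 38 mm up, top 41 mm, fingertips above the flange. Lies knob up. Origin: centre of the underside; z up.
- caddy_lid: Caddy's lid: smallest, round, brown wood, dark knob. Flange 71 mm across, top 17 mm up, over a round plug 51 mm across, 9 mm deep, that drops into the 59 mm mouth of the caddy; seated, its origin is 76 mm above the caddy's. Grip the knob in the middle: 24 mm across from 24 to 38 mm up, top 41 mm, fingertips above the flange. Lies knob up. Origin: centre of the underside; z up.
- sugar_lid: Sugar bowl's lid: large, round, brown wood, dark knob. Flange 111 mm across, top 17 mm up, over a round plug 91 mm across, 9 mm deep, that drops into the 99 mm mouth of the sugar bowl; seated, its origin is 59 mm above the sugar bowl's. Grip the knob in the middle: 24 mm across from 24 to 38 mm up, top 41 mm, fingertips above the flange. Lies knob up. Origin: centre of the underside; z up.
- butter_lid: Butter dish's lid: oblong, brown wood, flange 98 (x) by 144 mm (y), top 17 mm up, over a plug 75 by 121 mm, 9 mm deep, that drops into the dish's mouth either way round; seated, its origin is 51 mm above the dish's. Grip the dark bar in the middle: 46 mm along x, 16 mm thick along y (close along y), 17 to 41 mm up, fingertips above the flange. Lies bar up. Origin: centre of the underside; z up.
- mug: Bystander: striped mug, 86 mm across, 90 mm high, handle on one side, standing behind the right pots. Origin: in the middle of its underside.
- glass: Bystander: clear drinking glass, 81 mm across, 91 mm high, standing behind the left pots. Origin: centre of its underside.

How it is judged:
By the outcome, as a careful person would: the job done as asked, in the order asked, and still so for the second after the job is handed in, with the robot touching nothing.
It also fails if it takes over 99 s, if anything falls off the work surface, if the arm or the gripper's body presses on something with over 40 N, if the wrist force passes 120 N, or if a joint passes its speed limit or range.

## Working session

There is one attempt and no reset: what is moved stays moved. The work goes in short steps, Python scripts to look and compute and a tool call to move; the robot and the scene stay as the last step left them, time stands still between calls to the robot, and variables do not carry over. Pictures are saved under pics/ and viewed, at most 14 in all, crops included, and the job is handed in when it is done.

Besides the shell and the picture viewer there is one more tool, called after "Request:" as name(argument=value, ...), one argument or row to a line, values as JSON. servo_tool: Moves the arm, as the interface text tells. Its arguments: {"type":"object","properties":{"commands":{"type":"array"}},"required":["commands"]}

```bash
mkdir -p pics; python3 - <<'E'
from bench import ctrl
import numpy as np,cv2,pickle
o=ctrl.get_obs();print({k:np.round(v,3).tolist() for k,v in o.items()})
d={}
for n in("top","side"):
    d[n]=c=ctrl.camera(n);cv2.imwrite(f"pics/{n}0.png",c["color"][...,::-1]);print(n,c["fx"],c["cx"],c["cy"],np.round(c["R"],3).tolist(),np.round(c["t"],3))
pickle.dump(d,open("d0.pkl","wb"))
E
```

```text
{'time_s': 0.0, 'q': [1.087, 0.182, 1.608, 0.0, 1.354, -0.206], 'dq': [-0.001, -0.0, -0.002, 0.001, 0.002, 0.003], 'joint_efforts': [0.001, -44.487, -35.134, 0.0, 0.009, 0.0], 'eef_pos': [0.157, 0.552, 0.252], 'eef_rot': [-0.0, 0.138, 0.99, -0.001], 'wrist_force': [0.481, 0.654, 0.731], 'torque': [-0.0, -0.009, -0.007], 'grasp_force': 0.0, 'opening': 1.003}
top 493.5775132245713 274.98591861010317 217.1044610420481 [[0.003, -1.0, 0.008], [-0.987, -0.005, -0.159], [0.159, -0.008, -0.987]] [0.005 0.519 1.319]
side 464.0085638083225 279.09344339176215 209.27613056114666 [[0.999, 0.042, 0.018], [0.039, -0.571, -0.82], [-0.024, 0.82, -0.572]] [-0.492  0.     1.213]
```

View pics/top0.png

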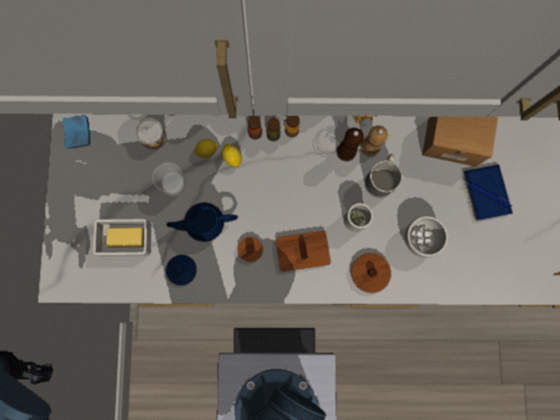

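View pics/side0.png

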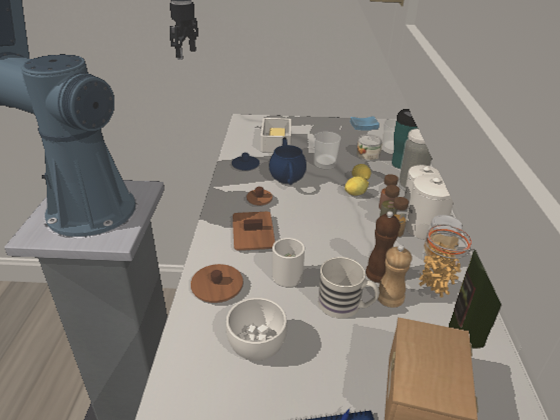

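The top view shows these positions (px):

| Item | Pixel |
|---|---|
| butter dish | (121,238) |
| teapot | (204,222) |
| teapot lid | (181,270) |
| caddy lid | (250,248) |
| butter lid | (303,250) |
| sugar lid | (371,272) |
| caddy | (359,216) |
| sugar bowl | (427,237) |
| glass | (168,180) |
| mug | (385,178) |

The side view confirms that the lids lie knob up.

```bash
cat > h.py <<'E'
import numpy as np,cv2
from scipy.optimize import least_squares
def cloud(c):
    z=c["z_map"].astype(float);v,u=np.mgrid[:z.shape[0],:z.shape[1]]
    P=np.stack([(u-c["cx"])/c["fx"]*z,(v-c["cy"])/c["fy"]*z,z],-1)
    P=(P-np.asarray(c["t"]).ravel())@np.asarray(c["R"]);P[z==0]=np.nan
    return P
def near(P,xy,r,lo,hi):
    Q=P.reshape(-1,3);return Q[(np.hypot(Q[:,0]-xy[0],Q[:,1]-xy[1])<r)&(Q[:,2]>lo)&(Q[:,2]<hi)]
def enc(Q):
    (x,y),r=cv2.minEnclosingCircle(Q[:,:2].astype(np.float32)*1000);return round(x,1),round(y,1),round(r,1),len(Q)
def rect(Q):
    return [np.round(a,1) for a in cv2.minAreaRect(Q[:,:2].astype(np.float32)*1000)],len(Q)
E
python3 - <<'E'
from h import *;import pickle
d=pickle.load(open("d0.pkl","rb"));P=cloud(d["top"]);S=cloud(d["side"])
px=dict(butter=(121,238),teapot=(204,222),tlid=(181,270),clid=(250,248),blid=(303,250),slid=(371,272),caddy=(359,216),bowl=(427,237),glass=(168,180),mug=(385,178))
band=dict(butter=(.05,.07,.1),teapot=(.08,.096,.055),tlid=(.008,.024,.06),clid=(.008,.024,.05),blid=(.008,.024,.1),slid=(.008,.024,.07),caddy=(.077,.093,.05),bowl=(.06,.076,.075),mug=(.08,.1,.06),glass=(.08,.1,.06))
print("table z",[np.round(np.nanmedian(p.reshape(-1,3)[(abs(p.reshape(-1,3)[:,2])<.01)][:,2]),4) for p in(P,S)])
for k,(u,v) in px.items():
    h=.06
    w=P[v-12:v+13,u-12:u+13].reshape(-1,3);c0=np.nanmedian(w,0)[:2]
    lo,hi,r=band[k]
    for n,p in(("top",P),("side",S)):
        Q=near(p,c0,r,lo,hi)
        if len(Q)>5: print(k,n,np.round(c0,3),rect(Q) if k[0]=='b' and k!='bowl' else enc(Q), "zmed",np.round(np.median(Q[:,2]),4))
    if 'lid' in k:
        for n,p in(("top",P),("side",S)):
            Q=near(p,c0,.05,.032,.055)
            if len(Q)>3: print("   knob",n,rect(Q),np.round(np.mean(Q,0),4))
E
```

```text
table z [np.float64(0.0001), np.float64(-0.0011)]
butter top [0.46  0.431] ([array([461.2, 426.9]), array([ 96.3, 144.3]), np.float64(0.7)], 416) zmed 0.0595
butter side [0.46  0.431] ([array([465.3, 420.8]), array([ 94.9, 150.6]), np.float64(0.7)], 203) zmed 0.0562
teapot top [0.509 0.206] (505.3, 200.3, 47.2, 200) zmed 0.0863
teapot side [0.509 0.206] (509.6, 196.8, 45.1, 160) zmed 0.0843
tlid top [0.374 0.264] (368.7, 271.9, 49.6, 678) zmed 0.015
tlid side [0.374 0.264] (378.1, 261.9, 44.9, 283) zmed 0.0129
   knob top ([array([375.5, 267. ]), array([21.8, 20.7]), np.float64(2.0)], 61) [0.3747 0.2673 0.0403]
   knob side ([array([379.9, 258.2]), array([21.4, 21.8]), np.float64(8.5)], 33) [0.3799 0.2585 0.038 ]
clid top [0.435 0.075] (439.4, 80.4, 42.8, 443) zmed 0.0168
clid side [0.435 0.075] (435.5, 70.3, 36.4, 283) zmed 0.0152
   knob top ([array([432.2,  77.5]), array([22.1, 21.3]), np.float64(49.1)], 59) [0.4318 0.077  0.0405]
   knob side ([array([435.4,  70.3]), array([21.2, 21.4]), np.float64(35.0)], 48) [0.4358 0.0681 0.0376]
blid top [ 0.431 -0.07 ] ([array([412. , -75.5]
[... 548 characters left out ...]
-257.4]), array([21.7, 19.2]), np.float64(89.0)], 60) [ 0.3681 -0.2573  0.0401]
   knob side ([array([ 371.6, -263.9]), array([20.8, 22.4]), np.float64(56.9)], 90) [ 0.3723 -0.2657  0.0383]
caddy top [ 0.522 -0.224] (516.4, -218.8, 34.1, 147) zmed 0.084
caddy side [ 0.522 -0.224] (519.2, -224.4, 35.4, 256) zmed 0.0825
bowl top [ 0.469 -0.418] (464.0, -401.6, 55.0, 264) zmed 0.0665
bowl side [ 0.469 -0.418] (467.6, -407.6, 55.6, 621) zmed 0.0658
glass top [0.627 0.309] (618.9, 298.0, 40.9, 144) zmed 0.0882
glass side [0.627 0.309] (623.6, 293.3, 44.4, 162) zmed 0.0854
mug top [ 0.638 -0.307] (632.7, -299.6, 51.9, 143) zmed 0.0869
mug side [ 0.638 -0.307] (635.2, -300.9, 52.6, 435) zmed 0.0859
```

Request:
servo_tool(
  commands=[
    [[0,0,0],-0.14,50],
    [[0,0,0],-0.137,50],
    [[-24,-32,5],0,50],
    [[-24,-32,5],0,50],
    [[-24,-32,5],0,50],
    [[-24,-32,5],0,50],
    [[-24,-32,5],0,50],
    [[-24,-32,5],0,50],
    [[-24,-32,5],0,50],
    [[-24,-32,5],0,50],
    [[-24,-32,5],0,50],
    [[0,0,0],0,50],
    [[0,0,0],0,50],
  ],
)

```text
time_s: 1.72
eef_pos: [0.3731, 0.265, 0.2081]
eef_rot: [-0.0, 0.001, 1.0, 0.0]
wrist_force: [0.6, -0.2, 0.4]
opening: 0.591
grasp_force: 0.0
```

```bash
cat >> h.py <<'E'
def shot(name,save=True):
    from bench import ctrl;import pickle
    o=ctrl.get_obs();c=ctrl.camera("wrist");pickle.dump((o,c),open(name+".pkl","wb"))
    if save: cv2.imwrite(f"pics/{name}.png",c["color"][...,::-1])
    return o,c,cloud(c)
E
python3 - <<'E'
from h import *;import pickle
P=cloud(pickle.load(open("d0.pkl","rb"))["top"]).reshape(-1,3)
Q=P[(P[:,2]>.15)&(P[:,0]<.75)&(P[:,0]>.3)];print("high",len(Q),Q.min(0) if len(Q) else 0,Q.max(0) if len(Q) else 0)
o,c,P=shot("w1");print(o["eef_pos"],o["eef_rot"],o["wrist_force"]);C=np.asarray(c["R"]).T@-np.asarray(c["t"]).ravel();print("cam",C,np.round(c["R"],3),c["fx"])
Q=P.reshape(-1,3);Q=Q[np.isfinite(Q[:,0])];print(Q.min(0),Q.max(0))
K=near(P,(.376,.263),.05,.034,.055);print(enc(K))
E
```

```text
high 67813 [ 0.30167843 -0.49947933  0.15000917] [0.74981517 0.66632194 0.88961619]
[0.37309761 0.26496156 0.20812312] [-3.68142432e-04  7.56711966e-04  9.99999641e-01  9.45511087e-05] [ 0.55039702 -0.21838152  0.36342744]
cam [0.30120858 0.26568045 0.32892623] [[ 0.003  1.    -0.   ]
 [ 0.961 -0.003  0.277]
 [ 0.277 -0.001 -0.961]] 349.52176144725564
[-0.03531712 -0.67836362 -0.92378649] [0.65422967 0.66285038 0.28267175]
(374.3, 265.4, 12.0, 595)
```

View pics/w1.png

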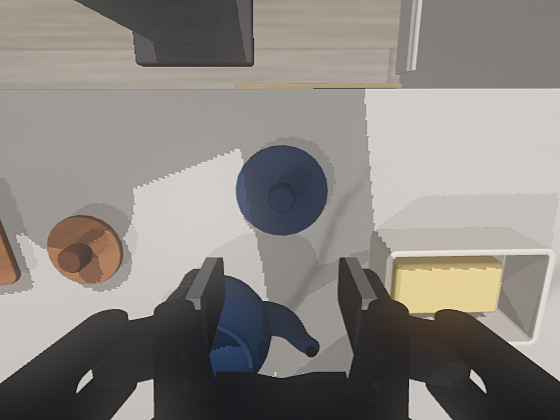

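The wrist view shows the teapot lid's knob at (282,197), centred below the jaws. The teapot is partly hidden by the left finger at (230,330), and the caddy lid is at (85,250). I'll hover over the teapot next.

Request:
servo_tool(
  commands=[
    [[-44,-22,0],0,50],
    [[-44,-22,0],0,50],
    [[-44,-22,0],0,50],
    [[0,0,0],0,50],
    [[0,0,0],0,50],
  ],
)

```text
time_s: 2.4
eef_pos: [0.5044, 0.1997, 0.2079]
eef_rot: [-0.001, -0.0, 1.0, 0.0]
wrist_force: [0.4, 0.0, 0.1]
opening: 0.586
grasp_force: 0.0
```

```bash
python3 - <<'E'
from h import *;import pickle
P=cloud(pickle.load(open("d0.pkl","rb"))["top"]).reshape(-1,3)
Q=P[(P[:,2]>.12)&(P[:,0]>.3)]
for lo,hi in((.12,.2),(.2,.3),(.3,.4),(.4,.6),(.6,.95)):
    q=Q[(Q[:,2]>lo)&(Q[:,2]<hi)];print(lo,len(q),np.round(np.percentile(q,[0,2,50,98],axis=0),2).tolist())
o,c,P=shot("w2");print(o["eef_pos"])
K=near(P,(.507,.199),.055,.082,.1);print(enc(K),np.median(K[:,2]))
E
```

```text
0.12 3548 [[0.3, -0.29, 0.12], [0.31, -0.27, 0.12], [0.57, 0.66, 0.16], [0.76, 0.66, 0.2]]
0.2 1171 [[0.35, 0.66, 0.2], [0.4, 0.66, 0.2], [0.62, 0.66, 0.22], [0.74, 0.66, 0.26]]Traceback (most recent call last):
  File "<stdin>", line 5, in <module>
    return _quantile_unchecked(
        a, q, axis, out, overwrite_input, method, keepdims, weights)
    return _ureduce(a,
                    func=_quantile_ureduce_func,
    ...<5 lines>...
                    overwrite_input=overwrite_input,
                    method=method)
    r = func(a, **kwargs)
    result = _quantile(arr,
                       quantiles=q,
    ...<2 lines>...
                       out=out,
                       weights=wgt)
    slices_having_nans = np.isnan(arr[-1, ...])
                                  ~~~^^^^^^^^^
IndexError: index -1 is out of bounds for axis 0 with size 0
```

```bash
python3 - <<'E'
from h import *;import pickle
P=cloud(pickle.load(open("d0.pkl","rb"))["top"]).reshape(-1,3)
Q=P[(P[:,2]>.1)&(P[:,0]>.28)&(P[:,0]<.8)]
h,_=np.histogram(Q[:,2],np.arange(.1,.95,.05));print(h)
for s in((.1,.6),(.6,.95)):
  q=Q[(Q[:,2]>s[0])&(Q[:,2]<s[1])]
  for xb in np.arange(.28,.8,.1):
    r=q[(q[:,0]>=xb)&(q[:,0]<xb+.1)]
    if len(r): print(s,round(xb,2),len(r),np.round(r[:,1].min(),2),np.round(r[:,1].max(),2),np.round(r[:,2].min(),2),np.round(np.sum(r[:,1]<.6)))
o,c,P=shot("w2");print(o["eef_pos"])
K=near(P,(.507,.199),.055,.082,.1);print(enc(K),np.median(K[:,2]))
E
```

```text
[ 4340  2203  1115    56     0     0     0     0  1371  8064  7156  8190
  9334 10688 12497  7306]
(0.1, 0.6) 0.28 819 0.66 0.67 0.1 0
(0.1, 0.6) 0.38 956 0.66 0.67 0.1 0
(0.1, 0.6) 0.48 1082 0.66 0.67 0.1 0
(0.1, 0.6) 0.58 10570 -0.57 0.67 0.1 9366
(0.1, 0.6) 0.68 3516 -0.6 0.67 0.1 2517
(0.1, 0.6) 0.78 206 -0.6 0.66 0.1 194
(0.6, 0.95) 0.58 55171 -0.46 0.47 0.6 55171
[0.50437019 0.19969229 0.20786853]
(504.4, 193.1, 49.5, 2327) 0.0877155527073222
```

View pics/w2.png

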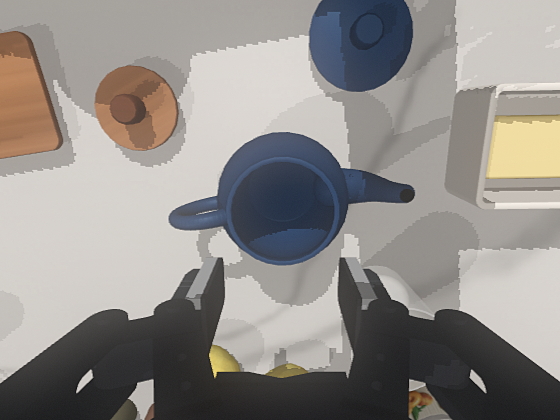

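The wrist view shows the teapot's mouth, with its rim centred near (283,212), the spout to the right and the handle to the left. I'll fit the rim ring robustly.

```bash
cat >> h.py <<'E'
def ring(P,xy,ri,ro,lo,hi):
    "centre (mm) of a flat rim between radii ri, ro (m)"
    c=np.array(xy,float)
    for g in (.012,.006,.004):
        Q=near(P,c,ro+g,lo,hi);d=np.hypot(*(Q[:,:2]-c).T);Q=Q[d>ri-g]
        a=np.arctan2(Q[:,1]-c[1],Q[:,0]-c[0]);b=np.round(a/np.pi*36)
        f=lambda p:np.hypot(Q[:,0]-p[0],Q[:,1]-p[1])-p[2]
        s=least_squares(f,[*c,(ri+ro)/2],loss="soft_l1",f_scale=.001);c=s.x[:2]
    return np.round(s.x*1e3,1),len(Q),len(set(b)),np.round(np.median(Q[:,2]),4)
E
python3 - <<'E'
from h import *;import pickle
o,c=pickle.load(open("w2.pkl","rb"));P=cloud(c)
for lo in(.083,.085,.0865):print(ring(P,(.506,.197),.037,.041,lo,.1))
print("tlid knob",enc(near(P,(.374,.265),.05,.034,.055)),ring(P,(.374,.265),.009,.012,.034,.05))
print("clid knob",enc(near(P,(.434,.074),.05,.034,.055)))
o,c=pickle.load(open("w1.pkl","rb"));P=cloud(c)
print("clid knob",enc(near(P,(.434,.074),.05,.034,.055)))
print("teapot",ring(P,(.506,.197),.037,.041,.085,.1))
E
```

```text
(array([503.1, 201.1,  38.9]), 2074, 73, np.float64(0.0879))
(array([503.4, 201.1,  38.9]), 1918, 73, np.float64(0.0879))
(array([503.5, 201.1,  38.9]), 1778, 73, np.float64(0.088))
tlid knob (374.7, 265.6, 12.1, 879) (array([375.2, 264.9,   9. ]), 722, 73, np.float64(0.0408))
clid knob (431.8, 75.4, 12.0, 757)
clid knob (430.9, 75.5, 12.1, 576)
teapot (array([502.4, 202. ,  38.4]), 375, 17, np.float64(0.0877))
```

Request:
servo_tool(
  commands=[
    [[43,22,0],0,50],
    [[43,22,0],0,50],
    [[44,21.6,0],0,50],
    [[0,0,40],0,50],
    [[0,0,40],0,50],
    [[0,0,40],0,50],
    [[0,0,26],0,50],
    [[0,0,0],0,50],
    [[0,0,0],0,50],
  ],
)

```text
time_s: 3.58
eef_pos: [0.3756, 0.2651, 0.0634]
eef_rot: [0.001, -0.0, 1.0, 0.0]
wrist_force: [0.3, 0.1, -0.0]
opening: 0.585
grasp_force: 0.0
```

```bash
python3 - <<'E'
from h import *
o,c,P=shot("w3");print(o["eef_pos"])
E
```

```text
[0.37555718 0.2650977  0.06341455]
```

View pics/w3.png

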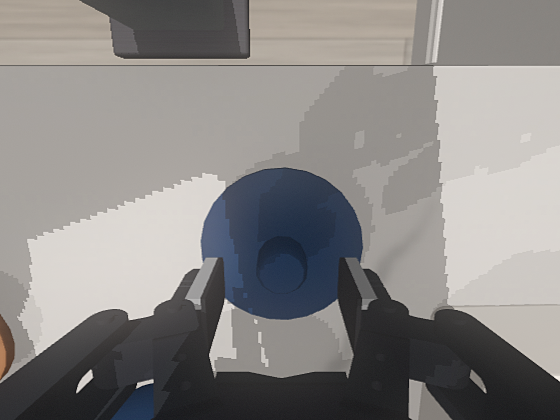

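The knob at (282,265) is centred between the fingertips at columns 213 and 350. I'll descend and grip.

Request:
servo_tool(
  commands=[
    [[0,0,12],0,50],
    [[0,0,9],0,40],
    [[0,0,0],0,20],
    [[0,0,0],0,10],
    [[0,0,0],0,10],
    [[0,0,0],0,10],
    [[0,0,0],0,10],
    [[0,0,0],0,10],
  ],
)

```text
time_s: 4.62
eef_pos: [0.3755, 0.2644, 0.0413]
eef_rot: [0.0, 0.0, 1.0, 0.0]
wrist_force: [0.1, 0.7, -0.9]
opening: 0.255
grasp_force: 58.7
```

Request:
servo_tool(
  commands=[
    [[0,0,-10],0,10],
    [[0,0,-30],0,10],
    [[0,0,-40],0,10],
    [[0,0,-40],0,10],
    [[0,0,-30],0,10],
    [[0,0,0],0,10],
    [[0,0,0],0,10],
  ],
)

```text
time_s: 5.5
eef_pos: [0.3749, 0.2642, 0.1906]
eef_rot: [-0.0, 0.0, 1.0, -0.0]
wrist_force: [0.1, -0.4, -1.2]
opening: 0.252
grasp_force: 58.9
```

```bash
python3 - <<'E'
from h import *
o,c,P=shot("w4");e=np.array(o["eef_pos"]);print(e,o["wrist_force"],o["opening"])
rel=P-e
K=rel.reshape(-1,3);
h,b=np.histogram(K[(abs(K[:,0])<.06)&(abs(K[:,1])<.05)][:,2],np.arange(-.06,.02,.005));print(np.round(b*1e3),h)
for lo,hi in((-.027,-.018),(-.035,-.02)):
  Q=near(rel,(0,0),.055,lo,hi);print("flange",enc(Q),np.median(Q[:,2]) )
Q=near(rel,(0,0),.013,-.006,.01);print("knob",enc(Q))
E
```

```text
[0.37485482 0.26416896 0.19061974] [ 0.09519663 -0.41761102 -1.22519921] 0.25187282664904165
[-60. -55. -50. -45. -40. -35. -30. -25. -20. -15. -10.  -5.  -0.   5.
  10.  15.] [    0     0     0     0     0    73 10845  4253   180   544   664  1378
  2149   552   503]
flange (-0.9, 0.6, 41.9, 11242) -0.025354849625043488
flange (0.0, 0.3, 43.3, 15171) -0.02584757771106816
knob (0.1, 0.0, 13.0, 2825)
```

View pics/w4.png

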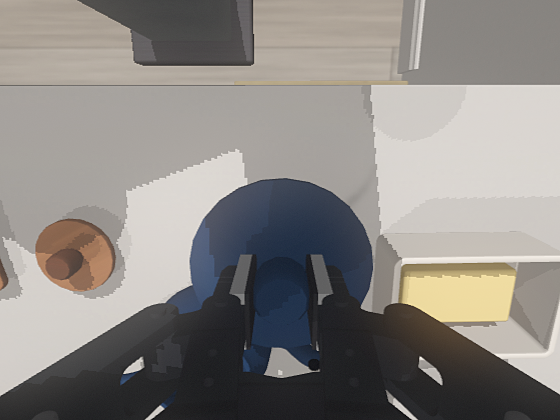

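The lid hangs level and centred in the jaws, its flange spanning about columns 190–373. I'll carry it to the teapot.

Request:
servo_tool(
  commands=[
    [[-32,-16,0],0,10],
    [[-32,-16,0],0,10],
    [[-32,-16,0],0,10],
    [[-32.6,-15.4,0],0,10],
    [[0,0,30],0,10],
    [[0,0,10],0,10],
    [[0,0,0],0,10],
    [[0,0,0],0,10],
  ],
)

```text
time_s: 6.55
eef_pos: [0.5041, 0.2013, 0.1519]
eef_rot: [0.0, 0.0, 1.0, 0.0]
wrist_force: [0.6, -0.9, 0.0]
opening: 0.254
grasp_force: 58.9
```

Request:
servo_tool(
  commands=[
    [[0,0,10],0,10],
    [[0,0,7],0,10],
    [[0,0,4],0,10],
    [[0,0,3],0,10],
    [[0,0,2],0,10],
    [[0,0,2],0,10],
    [[0,0,1],0,10],
    [[0,0,0],0,10],
    [[0,0,0],0,10],
  ],
)

```text
time_s: 7.68
eef_pos: [0.5041, 0.2009, 0.1224]
eef_rot: [0.0, 0.0, 1.0, 0.0]
wrist_force: [-0.6, 0.6, -1.2]
opening: 0.249
grasp_force: 58.9
```

Request:
servo_tool(
  commands=[
    [[0,0,0.7],0,10],
    [[0,0,0.7],0,10],
    [[0,0,0],0,10],
    [[0,0,0],0,10],
  ],
)

```text
time_s: 8.18
eef_pos: [0.504, 0.2009, 0.1209]
eef_rot: [0.0, 0.0, 1.0, 0.0]
wrist_force: [-1.1, 0.4, -1.5]
opening: 0.257
grasp_force: 58.9
```

Request:
servo_tool(
  commands=[
    [[0,0,0.5],0,10],
    [[0,0,0.5],0,10],
    [[0,0,0],0,10],
    [[0,0,0],0,10],
  ],
)

```text
time_s: 8.68
eef_pos: [0.504, 0.2009, 0.1199]
eef_rot: [-0.0, 0.0, 1.0, -0.0]
wrist_force: [-0.4, -0.9, -1.0]
opening: 0.255
grasp_force: 58.9
```

Request:
servo_tool(
  commands=[
    [[0,0,0.5],0,10],
    [[0,0,0.5],0,10],
    [[0,0,0],0,10],
    [[0,0,0],0,10],
  ],
)

```text
time_s: 9.18
eef_pos: [0.5042, 0.2009, 0.1195]
eef_rot: [0.0, 0.0, 1.0, -0.0]
wrist_force: [-1.6, -0.7, 5.5]
opening: 0.259
grasp_force: 59.6
```

Request:
servo_tool(
  commands=[
    [[0,0,-0.3],0,24],
    [[0,0,0],0,30],
    [[0,0,0],0,40],
    [[0,0,0],0,50],
    [[0,0,0],0,50],
    [[0,0,-15],0,50],
    [[0,0,-35],0,50],
    [[0,0,-38],0,50],
    [[0,0,0],0,50],
    [[0,0,0],0,50],
  ],
)

```text
time_s: 10.42
eef_pos: [0.5038, 0.2009, 0.2074]
eef_rot: [0.0, 0.0, 1.0, 0.0]
wrist_force: [-0.3, 0.1, -0.4]
opening: 0.585
grasp_force: 0.0
```

```bash
python3 - <<'E'
from h import *
o,c,P=shot("w5");print(o["eef_pos"])
print("knob",enc(near(P,(.504,.201),.03,.11,.13)))
Q=near(P,(.504,.201),.042,.085,.105);Q=Q[np.hypot(Q[:,0]-.504,Q[:,1]-.201)>.03];A=np.c_[Q[:,:2]-[.504,.201],np.ones(len(Q))];print("flange plane",np.linalg.lstsq(A,Q[:,2],rcond=None)[0],np.median(Q[:,2]))
print("clid knob",enc(near(P,(.432,.075),.05,.034,.055)))
E
```

```text
[0.50382201 0.20090559 0.20743464]
knob (503.7, 201.0, 12.2, 1103)
flange plane [0.00120322 0.00175076 0.09300715] 0.0930639209431604
clid knob (431.6, 75.2, 12.2, 761)
```

View pics/w5.png

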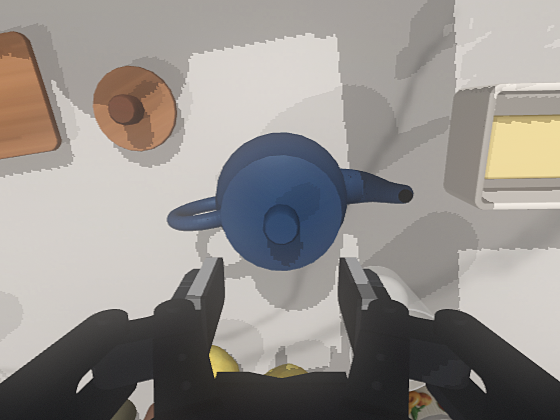

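The teapot's lid is seated flat, with its knob at (282,224) over the mouth. Next I'll hover over the caddy.

Request:
servo_tool(
  commands=[
    [[-1.3,-47,0],0,50],
    [[-1.3,-47,0],0,50],
    [[-1.3,-47,0],0,50],
    [[-1.3,-47,0],0,50],
    [[-1.3,-47,0],0,50],
    [[-1.3,-47,0],0,50],
    [[-1.3,-47,0],0,50],
    [[-1.3,-47,0],0,50],
    [[-1.3,-47,0],0,50],
    [[0,0,0],0,50],
    [[0,0,0],0,50],
    [[0,0,0],0,50],
  ],
)

```text
time_s: 11.98
eef_pos: [0.5151, -0.2207, 0.2066]
eef_rot: [-0.001, -0.0, 1.0, 0.001]
wrist_force: [-0.5, -0.3, -0.3]
opening: 0.586
grasp_force: 0.0
```

```bash
python3 - <<'E'
from h import *
o,c,P=shot("w6");print(o["eef_pos"],o["eef_rot"])
for r in(.0295,.0315):print("caddy",ring(P,(.515,-.220),r,.034,.082,.095))
print("slid knob",enc(near(P,(.37,-.259),.04,.034,.055)))
E
```

```text
[ 0.51512703 -0.22072999  0.20658712] [-5.20480922e-04 -2.37894768e-04  9.99999708e-01  5.06511976e-04]
caddy (array([ 516.3, -221.1,   31.3]), 1711, 73, np.float64(0.0849))
caddy (array([ 516.3, -221.1,   31.3]), 1711, 73, np.float64(0.0849))
slid knob (368.6, -259.9, 11.7, 610)
```

View pics/w6.png

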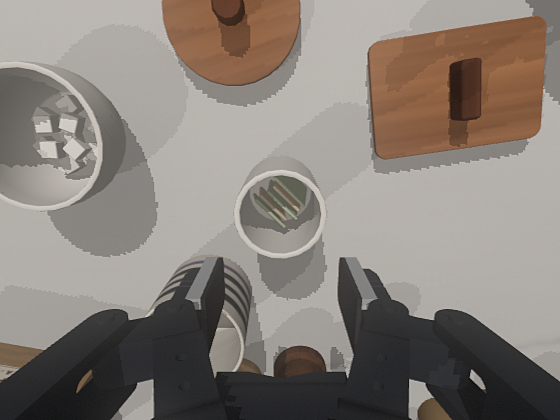

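The caddy's mouth is centred at about (280,213), with the sachets below the rim. The mug is beyond it at the lower left and the sugar bowl is at (50,135). I'll fetch the caddy lid.

Request:
servo_tool(
  commands=[
    [[12,42.3,0],0,50],
    [[12,42.3,0],0,50],
    [[12,42.3,0],0,50],
    [[12,42.3,0],0,50],
    [[12,42.3,0],0,50],
    [[12,42.3,0],0,50],
    [[11.6,42.3,0],0,50],
    [[0,0,40],0,50],
    [[0,0,40],0,50],
    [[0,0,40],0,50],
    [[0,0,26],0,50],
    [[0,0,0],0,50],
    [[0,0,0],0,50],
  ],
)

```text
time_s: 13.65
eef_pos: [0.4326, 0.0744, 0.0622]
eef_rot: [0.001, -0.0, 1.0, -0.0]
wrist_force: [0.2, 0.6, -0.4]
opening: 0.583
grasp_force: 0.0
```

```bash
python3 - <<'E'
from h import *
o,c,P=shot("w7",0);print(o["eef_pos"]);print(enc(near(P,(.432,.075),.02,.039,.046)))
E
```

```text
[0.43260582 0.07439744 0.06219819]
(431.4, 75.1, 11.7, 1748)
```

Request:
servo_tool(
  commands=[
    [[1,0.6,12],0,50],
    [[0,0,8.5],0,40],
    [[0,0,0],0,20],
    [[0,0,0],0,10],
    [[0,0,0],0,10],
    [[0,0,0],0,10],
    [[0,0,0],0,10],
    [[0,0,0],0,10],
    [[0,0,-10],0,10],
    [[0,0,-30],0,10],
    [[0,0,-40],0,10],
    [[0,0,-40],0,10],
    [[0,0,-30],0,10],
    [[0,0,0],0,10],
    [[0,0,0],0,10],
  ],
)

```text
time_s: 15.58
eef_pos: [0.4304, 0.0747, 0.1902]
eef_rot: [-0.0, 0.0, 1.0, 0.0]
wrist_force: [-0.2, -0.5, 0.1]
opening: 0.25
grasp_force: 58.8
```

```bash
cat >> h.py <<'E'
def held(r,n):
    o,c,P=shot(n,0);e=np.array(o["eef_pos"]);rel=P-e;print(e,o["wrist_force"],o["opening"])
    Q=near(rel,(0,0),r+.01,-.035,-.02);A=np.c_[Q[:,:2],np.ones(len(Q))]
    print("flange",enc(Q),np.linalg.lstsq(A,Q[:,2],rcond=None)[0]);return rel
E
python3 - <<'E'
from h import *
held(.0355,"w8")
E
```

```text
[0.43043251 0.07469778 0.19017429] [-0.24793137 -0.46237278  0.14777438] 0.24954001862463837
flange (1.5, 0.5, 35.5, 8990) [ 0.01045559 -0.00184    -0.02302446]
```

Request:
servo_tool(
  commands=[
    [[-12.1,-42.3,0],0,10],
    [[-12.1,-42.3,0],0,10],
    [[-12.1,-42.3,0],0,10],
    [[-12.1,-42.3,0],0,10],
    [[-12.1,-42.3,0],0,10],
    [[-12.1,-42.3,0],0,10],
    [[-12.1,-42.3,0],0,10],
    [[0,0,30],0,10],
    [[0,0,20],0,10],
    [[0,0,5],0,10],
    [[0,0,0],0,10],
    [[0,0,0],0,10],
    [[0,0,0],0,10],
  ],
)

```text
time_s: 17.25
eef_pos: [0.516, -0.2217, 0.1366]
eef_rot: [0.001, 0.0, 1.0, -0.0]
wrist_force: [-0.4, 0.8, -0.4]
opening: 0.257
grasp_force: 58.9
```

Request:
servo_tool(
  commands=[
    [[0.6,0.3,5],0,10],
    [[0,0,5],0,10],
    [[0,0,3],0,10],
    [[0,0,2],0,10],
    [[0,0,1],0,10],
    [[0,0,1],0,10],
    [[0,0,0.5],0,10],
    [[0,0,0.5],0,10],
    [[0,0,0],0,10],
    [[0,0,0],0,10],
  ],
)

```text
time_s: 18.5
eef_pos: [0.5149, -0.2212, 0.1177]
eef_rot: [-0.0, 0.0, 1.0, -0.0]
wrist_force: [0.7, -0.6, -0.4]
opening: 0.257
grasp_force: 58.9
```

Request:
servo_tool(
  commands=[
    [[0,0,0.5],0,10],
    [[0,0,0.5],0,10],
    [[0,0,0],0,10],
    [[0,0,0],0,10],
  ],
)

```text
time_s: 19.0
eef_pos: [0.5148, -0.2212, 0.1167]
eef_rot: [-0.0, 0.0, 1.0, -0.0]
wrist_force: [-0.4, 0.3, -0.2]
opening: 0.253
grasp_force: 58.9
```

Request:
servo_tool(
  commands=[
    [[0,0,0.4],0,10],
    [[0,0,0],0,10],
    [[0,0,0],0,10],
  ],
)

```text
time_s: 19.38
eef_pos: [0.5149, -0.2212, 0.1162]
eef_rot: [-0.0, 0.0, 1.0, 0.0]
wrist_force: [-0.1, 0.2, -0.0]
opening: 0.254
grasp_force: 58.9
```

Request:
servo_tool(
  commands=[
    [[0,0,0.5],0,10],
    [[0,0,0],0,10],
    [[0,0,0],0,10],
  ],
)

```text
time_s: 19.75
eef_pos: [0.515, -0.2213, 0.1161]
eef_rot: [0.0, 0.0, 1.0, -0.0]
wrist_force: [-0.9, 1.8, 4.7]
opening: 0.256
grasp_force: 59.3
```

Request:
servo_tool(
  commands=[
    [[0,0,0.3],0,10],
    [[0,0,0],0,10],
    [[0,0,0],0,10],
  ],
)

```text
time_s: 20.12
eef_pos: [0.515, -0.2213, 0.1161]
eef_rot: [0.0, 0.0, 1.0, -0.0]
wrist_force: [-2.5, 0.8, 7.2]
opening: 0.253
grasp_force: 59.6
```

Request:
servo_tool(
  commands=[
    [[0,0,-0.5],0,24],
    [[0,0,0],0,30],
    [[0,0,0],0,40],
    [[0,0,0],0,50],
    [[0,0,0],0,50],
    [[0,0,-15],0,50],
    [[0,0,-35],0,50],
    [[0,0,-40],0,50],
    [[0,0,0],0,50],
  ],
)

```text
time_s: 21.25
eef_pos: [0.5171, -0.2227, 0.2112]
eef_rot: [0.004, 0.0, 1.0, -0.003]
wrist_force: [0.7, -0.3, 0.1]
opening: 0.582
grasp_force: 0.0
```

```bash
cat >> h.py <<'E'
def seated(P,xy,ri,ro,h):
    Q=near(P,xy,ro,h-.01,h+.012);Q=Q[np.hypot(Q[:,0]-xy[0],Q[:,1]-xy[1])>ri];A=np.c_[Q[:,:2]-xy,np.ones(len(Q))]
    print("flange plane",np.linalg.lstsq(A,Q[:,2],rcond=None)[0],"knob",enc(near(P,xy,.03,h+.017,h+.035)))
E
python3 - <<'E'
from h import *
o,c,P=shot("w9",0);print(o["eef_pos"]);seated(P,(.5163,-.2211),.02,.034,.093)
E
```

```text
[ 0.51712804 -0.22271146  0.21117052]
flange plane [0.00040665 0.00033268 0.09319056] knob (516.6, -220.9, 12.2, 1004)
```

Request:
servo_tool(
  commands=[
    [[13,-46,0],0,50],
    [[13,-46,0],0,50],
    [[13,-46,0],0,50],
    [[13,-46,0],0,50],
    [[0,0,0],0,50],
    [[0,0,0],0,50],
    [[0,0,0],0,50],
  ],
)

```text
time_s: 22.18
eef_pos: [0.463, -0.4037, 0.2056]
eef_rot: [-0.0, -0.0, 1.0, 0.001]
wrist_force: [0.1, -0.2, 0.5]
opening: 0.585
grasp_force: 0.0
```

```bash
python3 - <<'E'
from h import *
o,c,P=shot("w10");print(o["eef_pos"],o["eef_rot"])
print("bowl",ring(P,(.463,-.405),.0495,.0555,.064,.078))
print("slid knob",enc(near(P,(.3686,-.26),.04,.034,.055)))
E
```

```text
[ 0.46300321 -0.40374944  0.20556698] [-2.72343603e-04 -2.61852972e-04  9.99999784e-01  5.37223691e-04]
bowl (array([ 464. , -405. ,   51.3]), 2620, 73, np.float64(0.0678))
slid knob (368.5, -260.1, 12.3, 843)
```

View pics/w10.png

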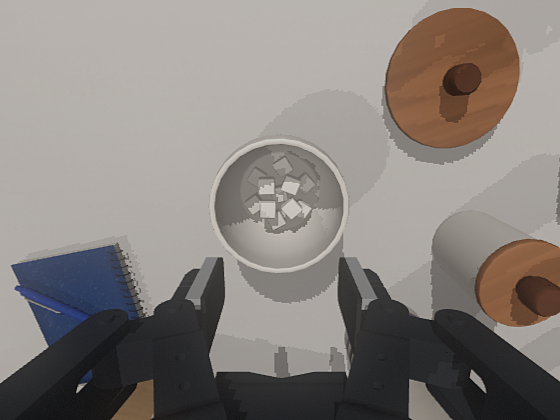

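The caddy is closed. The bowl's rim is centred at (279,205) and its lid's knob is at (462,79). I'll fetch the sugar lid.

Request:
servo_tool(
  commands=[
    [[23.6,35.9,0],0,50],
    [[23.6,35.9,0],0,50],
    [[23.6,35.9,0],0,50],
    [[23.7,35.9,0],0,50],
    [[0,0,40],0,50],
    [[0,0,40],0,50],
    [[0,0,40],0,50],
    [[0,0,26],0,50],
    [[0,0,0],0,50],
    [[0,0,0],0,50],
  ],
)

```text
time_s: 23.48
eef_pos: [0.369, -0.2617, 0.061]
eef_rot: [0.0, -0.0, 1.0, -0.001]
wrist_force: [0.6, -0.4, 1.2]
opening: 0.587
grasp_force: 0.0
```

```bash
python3 - <<'E'
from h import *
o,c,P=shot("w11",0);print(o["eef_pos"]);print(enc(near(P,(.3685,-.26),.02,.039,.046)))
E
```

```text
[ 0.36901513 -0.26168249  0.06103407]
(367.4, -260.0, 11.7, 1758)
```

Request:
servo_tool(
  commands=[
    [[1,1.5,12],0,50],
    [[0,0,7.5],0,40],
    [[0,0,0],0,20],
    [[0,0,0],0,10],
    [[0,0,0],0,10],
    [[0,0,0],0,10],
    [[0,0,0],0,10],
    [[0,0,0],0,10],
    [[0,0,-10],0,10],
    [[0,0,-30],0,10],
    [[0,0,-40],0,10],
    [[0,0,-30],0,10],
    [[0,0,-20],0,10],
    [[0,0,0],0,10],
    [[0,0,0],0,10],
  ],
)

```text
time_s: 25.4
eef_pos: [0.367, -0.2596, 0.1699]
eef_rot: [-0.0, 0.0, 1.0, 0.0]
wrist_force: [0.1, 0.4, -1.2]
opening: 0.255
grasp_force: 58.8
```

```bash
python3 - <<'E'
from h import *
held(.0555,"w12")
E
```

```text
[ 0.36697912 -0.25959869  0.16991718] [ 0.05122213  0.40787722 -1.23430254] 0.25471166178145344
flange (1.1, 0.6, 55.4, 28382) [ 0.00227538 -0.00074515 -0.02287431]
```

Request:
servo_tool(
  commands=[
    [[-24,-36.4,0],0,10],
    [[-24,-36.4,0],0,10],
    [[-24,-36.4,0],0,10],
    [[-24,-36.6,0],0,10],
    [[0,0,30],0,10],
    [[0,0,15],0,10],
    [[0,0,6],0,10],
    [[0,0,0],0,10],
    [[0,0,0],0,10],
    [[0,0,0],0,10],
  ],
)

```text
time_s: 26.7
eef_pos: [0.4636, -0.4062, 0.1206]
eef_rot: [0.001, 0.0, 1.0, -0.001]
wrist_force: [0.5, -1.0, -0.6]
opening: 0.253
grasp_force: 59.0
```

Request:
servo_tool(
  commands=[
    [[0.5,0.7,6],0,10],
    [[0,0,5],0,10],
    [[0,0,3],0,10],
    [[0,0,2],0,10],
    [[0,0,1],0,10],
    [[0,0,1],0,10],
    [[0,0,1],0,10],
    [[0,0,0.5],0,10],
    [[0,0,0],0,10],
    [[0,0,0],0,10],
  ],
)

```text
time_s: 27.95
eef_pos: [0.4627, -0.4052, 0.1001]
eef_rot: [0.0, 0.0, 1.0, -0.0]
wrist_force: [0.2, 0.2, -0.9]
opening: 0.253
grasp_force: 59.0
```

Request:
servo_tool(
  commands=[
    [[0,0,0.4],0,10],
    [[0,0,0],0,10],
    [[0,0,0],0,10],
  ],
)

```text
time_s: 28.32
eef_pos: [0.4627, -0.4052, 0.0996]
eef_rot: [-0.0, 0.0, 1.0, 0.0]
wrist_force: [0.7, 0.1, -0.4]
opening: 0.254
grasp_force: 59.0
```

Request:
servo_tool(
  commands=[
    [[0,0,0.5],0,10],
    [[0,0,0],0,10],
    [[0,0,0],0,10],
  ],
)

```text
time_s: 28.7
eef_pos: [0.4627, -0.4052, 0.0991]
eef_rot: [-0.0, 0.0, 1.0, 0.0]
wrist_force: [0.4, -0.9, -0.9]
opening: 0.251
grasp_force: 59.0
```

Request:
servo_tool(
  commands=[
    [[0,0,0.5],0,10],
    [[0,0,0],0,10],
    [[0,0,0],0,10],
  ],
)

```text
time_s: 29.08
eef_pos: [0.4627, -0.4052, 0.099]
eef_rot: [0.0, 0.0, 1.0, -0.0]
wrist_force: [-0.5, 1.3, 5.6]
opening: 0.255
grasp_force: 59.6
```

Request:
servo_tool(
  commands=[
    [[0,0,-0.3],0,24],
    [[0,0,0],0,30],
    [[0,0,0],0,40],
    [[0,0,0],0,50],
    [[0,0,0],0,50],
    [[0,0,-15],0,50],
    [[0,0,-35],0,50],
    [[0,0,-40],0,50],
    [[0,0,-17],0,50],
    [[0,0,0],0,50],
    [[0,0,0],0,50],
  ],
)

```text
time_s: 30.45
eef_pos: [0.4621, -0.4044, 0.2042]
eef_rot: [-0.001, 0.0, 1.0, 0.001]
wrist_force: [-0.4, -0.1, -1.5]
opening: 0.587
grasp_force: 0.0
```

```bash
python3 - <<'E'
from h import *
o,c,P=shot("w13",0);print(o["eef_pos"]);seated(P,(.464,-.405),.02,.053,.076)
E
```

```text
[ 0.46213629 -0.4044343   0.20423897]
flange plane [-1.58188814e-04  6.87137651e-05  7.61763054e-02] knob (464.1, -405.0, 11.9, 923)
```

Request:
servo_tool(
  commands=[
    [[0,46,0],0,50],
    [[0,46,0],0,50],
    [[0,46,0],0,50],
    [[0,46,0],0,50],
    [[0,46,0],0,50],
    [[0,46,0],0,50],
    [[0,46,0],0,50],
    [[0,46,0],0,50],
    [[0,46,0],0,50],
    [[0,46,0],0,50],
    [[0,46,0],0,50],
    [[0,46,0],0,50],
    [[0,46,0],0,50],
    [[0,46,0],0,50],
    [[0,46,0],0,50],
    [[0,46,0],0,50],
    [[0,46,0],0,50],
    [[0,46,0],0,50],
    [[0,0,0],0,50],
    [[0,0,0],0,50],
  ],
)

```text
time_s: 33.0
eef_pos: [0.4626, 0.4222, 0.2041]
eef_rot: [-0.001, 0.0, 1.0, -0.001]
wrist_force: [0.3, -0.0, -0.6]
opening: 0.587
grasp_force: 0.0
```

```bash
cat >> h.py <<'E'
def dish(P,xy):
    Q=near(P,xy,.1,.056,.068)
    def f(p):
        d=Q[:,:2]-p[:2];c,s=np.cos(p[2]),np.sin(p[2]);x=abs(c*d[:,0]+s*d[:,1])-.045;y=abs(-s*d[:,0]+c*d[:,1])-.068
        return np.maximum(x,y)   # rim mid-line: box 90 x 136 mm
    s=least_squares(f,[*xy,.0],loss="soft_l1",f_scale=.001);return np.round(s.x*[1e3,1e3,57.3],2),len(Q),np.std(s.fun)
E
python3 - <<'E'
from h import *
o,c,P=shot("w14");print(o["eef_pos"],o["eef_rot"])
K=near(P,(.46,.425),.1,.056,.068);print(rect(K));print(dish(P,(.46,.425)))
E
```

```text
[0.46259319 0.42215882 0.20413196] [-1.23235172e-03  1.39482448e-04  9.99998733e-01 -9.97537012e-04]
([array([460.1, 424.5]), array([ 95.8, 141.9]), np.float64(0.7)], 4368)
(array([459.64, 424.49,   0.76]), 4368, np.float64(0.001725347380810963))
```

View pics/w14.png

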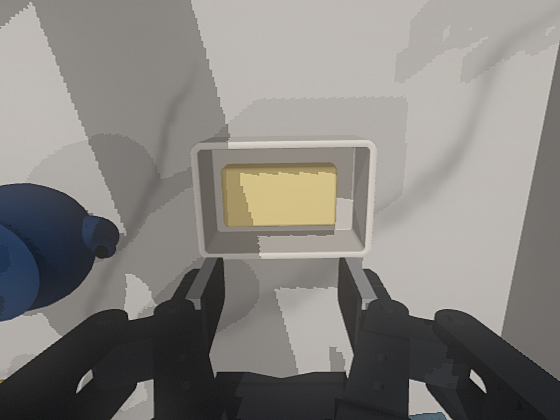

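The sugar bowl is closed flat. The wrist view shows the dish's rim from about (192,140) to (376,258), with the butter inside. I'll move over the butter lid.

Request:
servo_tool(
  commands=[
    [[3.2,-44.9,0],0,50],
    [[3.2,-44.9,0],0,50],
    [[3.2,-44.9,0],0,50],
    [[3.2,-44.9,0],0,50],
    [[3.2,-44.9,0],0,50],
    [[3.2,-44.9,0],0,50],
    [[3.2,-44.9,0],0,50],
    [[3.2,-44.9,0],0,50],
    [[3.2,-44.9,0],0,50],
    [[3.2,-44.9,0],0,50],
    [[3.2,-44.9,0],0,50],
    [[0,0,30],-0.076,50],
    [[0,0,30],-0.076,50],
    [[0,0,0],0,50],
    [[0,0,0],0,50],
  ],
)

```text
time_s: 34.92
eef_pos: [0.428, -0.0715, 0.1468]
eef_rot: [0.0, -0.074, 0.997, -0.0]
wrist_force: [0.3, 0.3, 0.1]
opening: 0.585
grasp_force: 0.0
```

```bash
python3 - <<'E'
from h import *
o,c,P=shot("w15");print(o["eef_pos"],o["eef_rot"])
print("bar",rect(near(P,(.428,-.071),.05,.036,.055)));print("flange",rect(near(P,(.428,-.071),.11,.0135,.022)))
E
```

```text
[ 0.42795274 -0.07154476  0.14678635] [ 4.07658697e-04 -7.44401555e-02  9.97225365e-01 -2.62518426e-04]
bar ([array([427.5, -71.8]), array([45.6, 15.9]), np.float64(7.8)], 1493)
flange ([array([427.6, -71.9]), array([ 97.2, 143.6]), np.float64(8.3)], 21835)
```

View pics/w15.png

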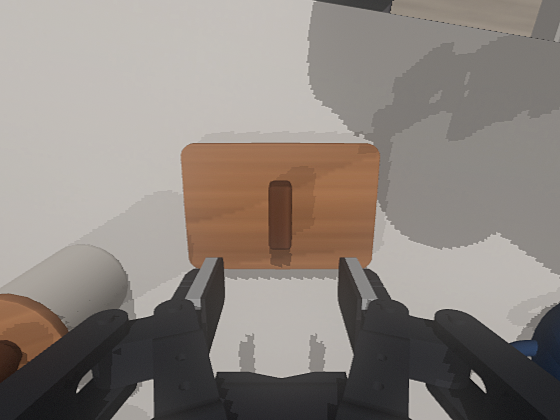

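The butter lid is square to the image, with its bar at (280,215) centred between the jaws. I'll descend and grip.

Request:
servo_tool(
  commands=[
    [[0.4,-0.3,40],0,50],
    [[0,0,35],0,50],
    [[0,0,18],0,50],
    [[0,0,8],0,45],
    [[0,0,4],0,35],
    [[0,0,0],0,35],
    [[0,0,0],0,20],
    [[0,0,0],0,5],
    [[0,0,0],0,5],
    [[0,0,0],0,5],
    [[0,0,0],0,5],
    [[0,0,0],0,5],
  ],
)

```text
time_s: 36.48
eef_pos: [0.4282, -0.0717, 0.0418]
eef_rot: [0.001, -0.076, 0.997, -0.0]
wrist_force: [-0.9, 0.5, 5.5]
opening: 0.169
grasp_force: 59.5
```

Request:
servo_tool(
  commands=[
    [[0,0,-10],0,5],
    [[0,0,-30],0,5],
    [[0,0,-40],0,5],
    [[0,0,-40],0,5],
    [[0,0,-20],0,5],
    [[0,0,0],0.068,5],
    [[0,0,0],0.068,5],
    [[0,0,0],0,5],
    [[0,0,0],0,5],
  ],
)

```text
time_s: 37.6
eef_pos: [0.4272, -0.0713, 0.181]
eef_rot: [-0.0, -0.008, 1.0, 0.0]
wrist_force: [-0.0, 0.1, -1.8]
opening: 0.168
grasp_force: 58.8
```

```bash
python3 - <<'E'
from h import *
rel=held(.075,"w16");print(rect(near(rel,(0,0),.1,-.03,-.018)))
from bench import ctrl;print(ctrl.get_obs()["eef_rot"])
E
```

```text
[ 0.42724599 -0.07131683  0.1809757 ] [-0.02218321  0.05251528 -1.82474151] 0.16819147064082432
flange (-1.6, 0.3, 81.7, 40024) [ 0.0017971   0.00051997 -0.02464842]
([array([0. , 0.3]), array([ 98.7, 143.7]), np.float64(0.7)], 40061)
[-5.90309454e-05 -8.14236974e-03  9.99966848e-01  2.66500955e-05]
```

Request:
servo_tool(
  commands=[
    [[0,0,-20],0,5],
    [[-3.72,45,0],0,5],
    [[-3.72,45,0],0,5],
    [[-3.72,45,0],0,5],
    [[-3.72,45,0],0,5],
    [[-3.72,45,0],0,5],
    [[-3.72,45,0],0,5],
    [[-3.72,45,0],0,5],
    [[-3.72,45,0],0,5],
    [[-3.72,45,0],0,5],
    [[-3.72,45,0],0,5],
    [[-3.72,45,0],0,5],
    [[0,0,40],0,5],
    [[0,0,30],0,5],
    [[0,0,15],0,5],
    [[0,0,0],0,5],
    [[0,0,0],0,5],
    [[0,0,0],0,5],
  ],
)

```text
time_s: 39.9
eef_pos: [0.4618, 0.4246, 0.1176]
eef_rot: [0.001, -0.008, 1.0, 0.001]
wrist_force: [0.3, 0.4, -1.0]
opening: 0.175
grasp_force: 59.2
```

Request:
servo_tool(
  commands=[
    [[1.4,-0.3,6],0,5],
    [[0,0,6],0,5],
    [[0,0,3],0,5],
    [[0,0,0],0,5],
    [[0,0,0],0,5],
  ],
)

```text
time_s: 40.52
eef_pos: [0.4595, 0.4239, 0.1009]
eef_rot: [0.0, -0.008, 1.0, 0.0]
wrist_force: [0.7, -0.4, -2.6]
opening: 0.169
grasp_force: 59.2
```

Request:
servo_tool(
  commands=[
    [[0,0,3],0,5],
    [[0,0,2],0,5],
    [[0,0,1.5],0,5],
    [[0,0,1],0,5],
    [[0,0,0],0,5],
    [[0,0,0],0,5],
  ],
)

```text
time_s: 41.28
eef_pos: [0.4595, 0.4239, 0.0935]
eef_rot: [0.0, -0.008, 1.0, 0.0]
wrist_force: [-0.7, -0.9, -2.2]
opening: 0.169
grasp_force: 59.2
```

Request:
servo_tool(
  commands=[
    [[0,0,0.5],0,5],
    [[0,0,0.5],0,5],
    [[0,0,0],0,5],
    [[0,0,0],0,5],
  ],
)

```text
time_s: 41.78
eef_pos: [0.4595, 0.4239, 0.0929]
eef_rot: [0.0, -0.008, 1.0, 0.0]
wrist_force: [-3.6, -1.7, 3.8]
opening: 0.169
grasp_force: 59.9
```

Request:
servo_tool(
  commands=[
    [[0,0,0.4],0,5],
    [[0,0,0],0,5],
    [[0,0,0],0,5],
  ],
)

```text
time_s: 42.15
eef_pos: [0.4595, 0.4239, 0.0928]
eef_rot: [0.0, -0.008, 1.0, 0.0]
wrist_force: [-3.4, -2.2, 6.7]
opening: 0.172
grasp_force: 60.6
```

Contact is at the expected height, so I'll release, rise and check everything.

Request:
servo_tool(
  commands=[
    [[0,0,-0.4],0,18],
    [[0,0,0],0,26],
    [[0,0,0],0,40],
    [[0,0,0],0,50],
    [[0,0,0],0,50],
    [[0,0,-15],0,50],
    [[0,0,-35],0,50],
    [[0,0,-40],0,50],
    [[0,0,-25],0,50],
    [[0,0,0],0,50],
    [[0,0,0],0,50],
  ],
)

```text
time_s: 43.52
eef_pos: [0.459, 0.4236, 0.2068]
eef_rot: [-0.0, -0.008, 1.0, -0.0]
wrist_force: [0.8, 0.2, -0.5]
opening: 0.587
grasp_force: 0.0
```

```bash
python3 - <<'E'
from h import *;from bench import ctrl
o,c,P=shot("w17");print(o["eef_pos"]);Q=near(P,(.46,.4245),.09,.06,.08)
A=np.c_[Q[:,:2]-[.46,.4245],np.ones(len(Q))];print(np.linalg.lstsq(A,Q[:,2],rcond=None)[0],rect(Q[Q[:,2]>.064]))
t=ctrl.camera("top");S=ctrl.camera("side")
cv2.imwrite("pics/fin.png",np.hstack([cv2.resize(x["color"],(400,300)) for x in(c,S)])[...,::-1])
T=cloud(t)
for n,xy in(("glass",(.619,.298)),("mug",(.633,-.2996))):print(n,enc(near(T,xy,.06,.08,.1)))
E
```

```text
[0.45901221 0.42357896 0.20680697]
[ 0.00034087 -0.00021894  0.06816823] ([array([459. , 424.2]), array([ 97.2, 144.2]), np.float64(0.9)], 20669)
glass (618.4, 298.2, 40.9, 138)
mug (632.8, -294.3, 53.7, 185)
```

View pics/fin.png

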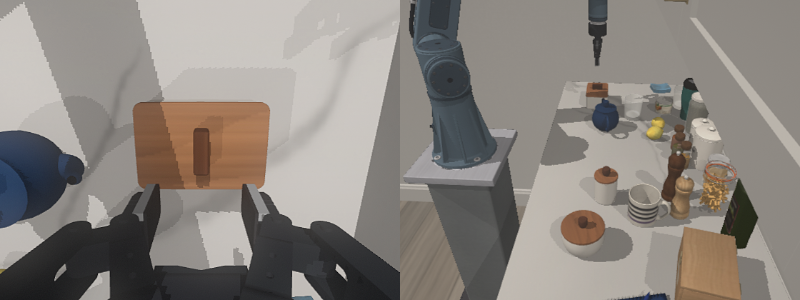

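All four lids lie flat on their pots. The glass reads the same as at the start. The mug's reading shifted about 5 mm, but I centred the search window elsewhere this time and never went near it.

```bash
python3 -c "
from bench import ctrl;print(ctrl.hand_in())"
```

```text
the job is handed in; nothing more can be done
None
```

I closed the teapot, tea caddy, sugar bowl and butter dish, in that order, each with its own lid set down gently and lying flat, and handed the job in at about 44 s.

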